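# Sweep the soap bars off the packing board into the carton

### The arm

A 7-joint arm with a two-finger parallel gripper is mounted at the origin on the work surface. World frame = base frame: x ahead of the robot, y to its left, z up, the work surface at z = 0. Lengths are in m, angles in rad, forces in N, time in s.
With the tool pointing down it reaches from about 0.35 to 0.9 m from the base axis. Payload 8.1 kg.
Tool frame: the origin (TCP) lies midway between the tips of the shut fingers; the grasp point (between the pads) lies arm.tcp_to_grasp behind it (arm.tcp_to_grasp is the distance from the TCP to the grasp point, in m); z points along the fingers, y is the line along which they close (so a half turn about z gives the same grasp; the last joint's range is limited). The gripper opens to 92 mm and grips with 3 to 60 N. Pads are 19 mm wide; open, the fingers measure 130 mm over their backs; the gripper's body (75 mm by 190 mm) begins 47 mm behind the grasp point.
Start: joints at [-1.352, 0.434, 0.025, 1.573, -0.012, 1.134, -0.075], TCP at [0.198, 0.593, 0.204] pointing down, gripper open.
Joint ranges: [-2.62, 2.62], [-0.44, 2.09], [-1.27, 1.32], [0.08, 2.57], [-1.32, 4.46], [0.12, 2], [-2.74, 2.74]. Speed limits (rad/s): [2.22, 2.22, 3.01, 3.01, 3.14, 3.14, 3.14].

### API

Orientations are given as a rotation vector (axis times angle).
In Python, from cell import observe, get_image, arm gives the robot as it stands. The module is installed in compiled form; this text tells all that it offers.
- The arm moves only by the tool drive_tool, never from a script. Its argument "steps" is a list of rows, each a list of 5 numbers: the closure, from 0 (fully open) to 1 (shut), then the shift along the world's x, y, z in mm, then the turn about the world's z in rad. In form: [[hand, x, y, z, roll], ...]. A call has 1 to 20 rows; each row shifts and turns the commanded pose from where the row before left it; what a row does not reach is not made up. A row lasts 1/12 s, in which the tool goes at most 41.7 mm and 7.16 degrees, less where a joint would pass 70% of its speed; a pose out of reach is approached as far as the arm can. A call with a gripper value outside its range is refused whole. The fingers move at their own pace and stop on an object; "grip_force" is the grip in N (left out, the last holds). Time passes only in rows, so rows that do not move let the fingers close. It gives the time, the measured TCP pose, the force, the opening and the grip force at its end, in the units of the state.
- observe(): the state, without advancing time (a new reading comes with each control period).
- get_image(name): name is "scene" or "top" or "wrist"; returns a dict with "image" (480x640x3 uint8, red, green, blue), "vfov" (degrees; the focal length in pixels is half the picture's height over the tangent of half this angle, whatever the lens; pixels are square), "cx", "cy" (the principal point, pixels), "xyz" and "attitude" of the camera in the world. Camera axes: x right, y down, z forward; pixel columns grow to the right and rows downward; lengths in m; the calibration is good to about 2 mm. A picture is of the moment at which its call begins. There is no depth.
- arm.sign_off(): hands the job in; it is judged then, once.
The state is a dict: "clock": time; "joints": joint angles; "dq": joint speeds; "joint_efforts": joint torques, N m; "position": TCP position; "ee_rot": TCP orientation; "force": force on the tool from outside, world axes, zero at the start; "ft_torque": the same for the moment, N m; "width": opening from 0.0 (shut) to 1.0 (fully open); "gripper_force": force on a finger pad.
Only numpy, scipy, OpenCV 4.12 (cv2) and the standard library are available. Lean on these libraries where they do the work, as an engineer would, in place of code of your own. Each camera call takes 0.05 s, during which the arm holds its last target. There are 200 camera calls.

### The job

Fill the open carton: sweep the three oblong soap bars along the packing board with your fingertips and over the open edge, so that they drop into the carton standing there. Only push them, do not pick any soap up. The two round soaps belong to another order and stay on the board; leave the carton where it is, and the stamp and the label roll on the packed carton alone.

Things in the scene. Friction and masses are not known exactly. Their poses are not given: they have to be found in the camera images.
- board: the packing board: a rectangular raised work board, 310 mm (its x) by 340 mm (its y), with a black mat on top. Origin on the bench under its centre, z up; the top surface is 100 mm above the origin. Along both long sides (x = -157 and +157 mm) runs an aluminium rail 4 mm thick standing 20 mm above the top; both ends (y = -170 and +170 mm) are open edges without a rail. Fixed; it may be turned a little on the bench
- carton: the open white carton to fill, loose, 0.35 kg: 300 mm (its x) by 200 mm (its y) by 75 mm high, walls and floor 4 mm. Origin at the centre of its underside, on the bench. It stands at the board's +y or -y end (read which), centre about 250 mm from the board's centre, its near wall tucked some 20 mm under the board's edge. A closed carton of the same size, 75 mm high, stands at the other end
- bar1: an oblong bar of wrapped soap, off-white, 44 mm long (its x) by 28 mm wide (its y) by 16 mm thick, 22 g or so, lying on the board with its length within 15 degrees of the board's x; the five soaps' centres are at least 43 mm apart along the board's x. Origin at the centre of its underside
- bar2: an oblong bar of wrapped soap, off-white, 44 mm long (its x) by 28 mm wide (its y) by 16 mm thick, 22 g or so, lying on the board with its length within 15 degrees of the board's x; the five soaps' centres are at least 43 mm apart along the board's x. Origin at the centre of its underside
- bar3: an oblong bar of wrapped soap, off-white, 44 mm long (its x) by 28 mm wide (its y) by 16 mm thick, 22 g or so, lying on the board with its length within 15 degrees of the board's x; the five soaps' centres are at least 43 mm apart along the board's x. Origin at the centre of its underside
- round1: a round soap, off-white, 36 mm across and 16 mm thick, 18 g or so, lying flat on the board among the bars; belongs to another order. Origin at the centre of its underside
- round2: a round soap, off-white, 36 mm across and 16 mm thick, 18 g or so, lying flat on the board among the bars; belongs to another order. Origin at the centre of its underside
- stamp: black and grey hand stamp standing upright, 55 by 34 mm, 85 mm high, on top of the closed carton. Origin at the centre of its underside
- label_roll: roll of paper labels lying flat, 90 mm across and 40 mm high, on top of the closed carton. Origin at the centre of its underside
Things that resemble listed ones, but are neither listed nor needed, are in the scene too. Leave any black or pink look-alike of the bar3 alone.

How it is judged:
At the end, for the whole second after the job is handed in: all three oblong bars lie at rest inside the open carton, below its rim; both round soaps are at rest on top of the board; the carton, the stamp and the label roll are each within 30 mm of where they started (x of bar1 in the frame of carton between -0.15 and 0.15 m and y of bar1 in the frame of carton between -0.1 and 0.1 m and z of each of bar1, bar2, bar3 in the frame of carton below 0.06 m and linear speed of each of bar1, bar2, bar3, round1, round2 below 0.02 m/s and x of bar2 in the frame of carton between -0.15 and 0.15 m and y of bar2 in the frame of carton between -0.1 and 0.1 m and x of bar3 in the frame of carton between -0.15 and 0.15 m and y of bar3 in the frame of carton between -0.1 and 0.1 m and z of each of round1, round2 in the frame of board above 0.095 m and distance of each of carton, stamp, label_roll from where it was at the start of the episode below 0.03 m); the robot touches nothing.
It fails at once if a soap is picked up off the board (z of any of bar1, bar2, bar3, round1, round2 in the frame of board above 0.13 m or (z of bar1 in the frame of board above 0.112 m and angle between bar1's own z axis and vertical below 0.3 rad) or (z of bar2 in the frame of board above 0.112 m and angle between bar2's own z axis and vertical below 0.3 rad) or (z of bar3 in the frame of board above 0.112 m and angle between bar3's own z axis and vertical below 0.3 rad) or (z of round1 in the frame of board above 0.112 m and angle between round1's own z axis and vertical below 0.3 rad) or (z of round2 in the frame of board above 0.112 m and angle between round2's own z axis and vertical below 0.3 rad)).
It fails at once if a round soap leaves the board (z of any of round1, round2 in the frame of board below 0.09 m).
It fails at once if the carton is shoved away, lifted or tipped (distance of carton from where it was at the start of the episode above 0.03 m or angle between carton's own z axis and vertical above 0.2 rad).
It fails at once if the stamp or the label roll is disturbed (distance of any of stamp, label_roll from where it was at the start of the episode above 0.03 m or angle between any of stamp, label_roll's own z axis and vertical above 0.4 rad).
It also fails if it takes over 59 s, if anything falls off the work surface, if the arm or the gripper's body presses on something with over 40 N, if the wrist force passes 120 N, or if a joint passes its speed limit or range.

## Working session

There is one attempt and no reset: what is moved stays moved. The work goes in short steps, Python scripts to look and compute and a tool call to move; the robot and the scene stay as the last step left them, time stands still between calls to the robot, and variables do not carry over. Pictures are saved under pics/ and viewed, at most 10 in all, crops included, and the job is handed in when it is done.

Besides the shell and the picture viewer there is one more tool, called as name(argument=value, ...), one argument or row to a line, values as JSON. drive_tool: Moves the arm, as the interface text tells. Its arguments: {"type":"object","properties":{"steps":{"type":"array"},"grip_force":{"type":"number"}},"required":["steps"]}

```bash
mkdir -p pics
cat > h.py <<'E'
import numpy as np,cv2
from scipy.spatial.transform import Rotation as R
from cell import observe,get_image,arm
def rot(a):
    a=np.array(a,float)
    return a if a.shape==(3,3) else (R.from_rotvec(a).as_matrix() if a.size==3 else R.from_quat(a).as_matrix())
def px2w(c,u,v,z):
    f=240/np.tan(np.radians(c['vfov']/2))
    d=rot(c['attitude'])@np.array([(u-c['cx'])/f,(v-c['cy'])/f,1])
    p=np.array(c['xyz']); return p+d*(z-p[2])/d[2]
E
python3 - <<'E'
from h import *
import pickle
o=observe();print(o['clock'],o['position'],o['ee_rot'],o['width'],arm.tcp_to_grasp)
for n in('top','scene'):
    c=get_image(n);pickle.dump(c,open(n+'.pkl','wb'))
    print(n,c['vfov'],c['cx'],c['cy'],c['xyz'],c['attitude'])
    cv2.imwrite(f'pics/{n}0.png',c['image'][...,::-1])
E
```

```text
0.0 [0.19755864 0.59239022 0.20356983] [-5.03358955e-01 -3.10090054e+00  2.40712539e-03] 1.0054276134366604 0.0188
top 51.78033783414426 326.02818557426696 236.00575437006512 [ 4.22056564e-01 -6.97882173e-04  8.55760224e-01] [-2.14731121  2.10332581 -0.15154427]
scene 51.032799356981066 320.2574355385911 238.4887491931503 [0.85585261 0.47948425 0.70059014] [-0.70093868 -2.66134946  1.03012839]
```

View pics/top0.png

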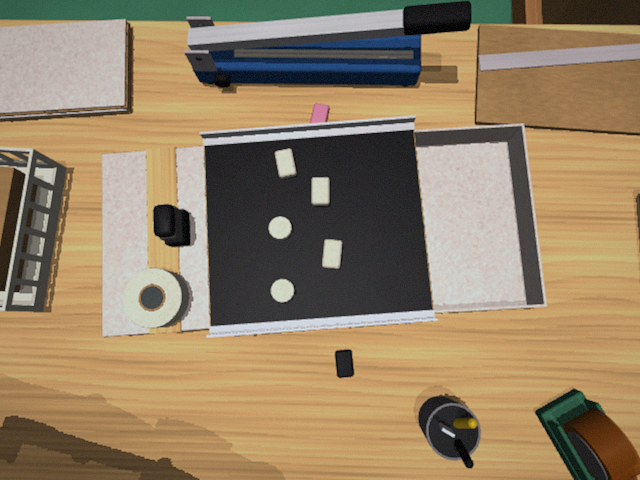

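View pics/scene0.png

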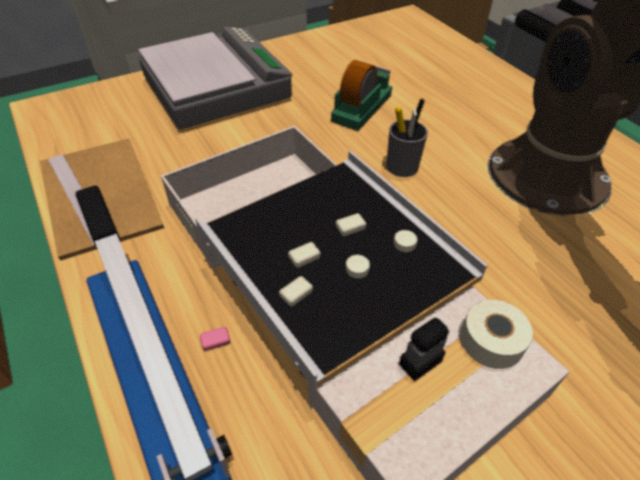

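The top view shows the open carton to the right (world -y), past the mat's right edge (415,125)-(435,312). The bars are near (286,163), (320,191) and (332,254). The rounds, at (280,228) and (283,290), sit behind the bars and off their lanes.

Run:
```python
from h import *
import pickle
c=pickle.load(open('top.pkl','rb'));g=c['image']
q=[px2w(c,*p,.1)[:2] for p in((206,141),(210,328),(435,312),(415,126))]
print(np.round(q,3),[np.linalg.norm(q[i]-q[i-1]).round(3) for i in range(4)])
print('edge dir',np.degrees(np.arctan2(*(q[2]-q[3])[::-1])))
m=cv2.inRange(g,(140,140,120),(255,255,255));m[:,:212]=0;m[:,410:]=0;m[:140]=0;m[312:]=0
for k in cv2.findContours(m,0,2)[0]:
    if cv2.contourArea(k)<100: continue
    r=cv2.minAreaRect(k)
    W=np.array([px2w(c,*p,.116)[:2] for p in cv2.boxPoints(r)])
    e=W[1]-W[0];f=W[2]-W[1];L=e if np.hypot(*e)>np.hypot(*f) else f
    print(np.round(r[0],1),W.mean(0).round(4),np.hypot(*e).round(3),np.hypot(*f).round(3),np.degrees(np.arctan2(L[1],L[0])).round(1))
```

```text
[[ 0.699  0.214]
 [ 0.403  0.19 ]
 [ 0.435 -0.149]
 [ 0.729 -0.121]] [np.float64(0.337), np.float64(0.296), np.float64(0.34), np.float64(0.295)]
edge dir -174.58043349777216
[282. 290.] [0.4618 0.0811] 0.033 0.033 -88.8
[331.7 253.2] [0.5186 0.008 ] 0.043 0.027 -4.3
[279.8 227.3] [0.5569 0.088 ] 0.034 0.033 -42.8
[320. 190.] [0.6165 0.0281] 0.025 0.041 -178.8
[284.8 162.1] [0.6602 0.084 ] 0.026 0.042 -167.2
[242. 142.] [0.692  0.1527] 0.095 0.007 -89.2
```

drive_tool(
  steps=[
    [1,20,-26,3,-0.058],
    [1,20,-26,3,-0.058],
    [1,20,-26,3,-0.058],
    [1,20,-26,3,-0.058],
    [1,20,-26,3,-0.058],
    [1,20,-26,0,-0.058],
    [1,20,-26,0,-0.058],
    [1,20,-26,0,-0.058],
    [1,20,-26,0,-0.058],
    [1,20,-26,0,-0.058],
    [1,20,-26,0,-0.058],
    [1,20,-26,0,-0.058],
    [1,20,-26,0,-0.058],
    [1,20,-26,0,-0.058],
    [1,20,-26,0,-0.058],
    [1,20,-26,0,-0.058],
    [1,20,-26,0,-0.058],
    [1,20,-26,0,-0.058],
    [1,20,-26,0,-0.058],
    [1,0,0,0,-0.05],
  ],
)

```text
clock: 1.77
position: [0.5807, 0.0915, 0.2194]
ee_rot: [2.121, 2.312, -0.002]
force: [-1.8, 0.1, 0.5]
width: 0.005
gripper_force: 0.0
```

Run:
```python
from h import *
o=observe();print(o['clock'],o['position'],rot(o['ee_rot'])[:,1:].T.round(3),o['width'],o['joints'].round(2) if hasattr(o['joints'],'round') else o['joints'])
c=get_image('wrist');cv2.imwrite('pics/w1.png',c['image'][...,::-1]);print(c['xyz'])
```

```text
1.7667 [0.5807358  0.09147345 0.21941087] [[ 0.996  0.086  0.002]
 [ 0.002 -0.004 -1.   ]] 0.005168366645378741 [-0.6   0.38  0.49  1.68 -0.19  1.13  0.03]
[0.57350225 0.15753836 0.39849357]
```

View pics/w1.png

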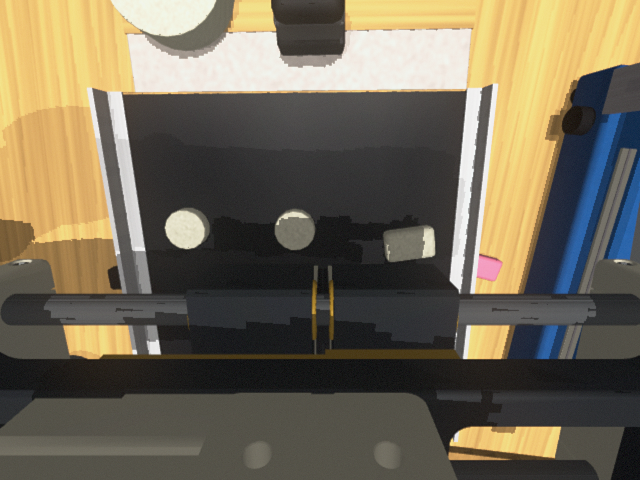

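The wrist view shows the shut fingers above the mat, with both rounds at (187,229) and (295,229), bar1 at (409,244), and nothing else near. I'll descend behind bar2.

drive_tool(
  steps=[
    [1,16,-14,0,0.008],
    [1,17,-15,0,0],
    [1,0,0,-30,0],
    [1,0,0,-30,0],
    [1,0,0,-30,0],
    [1,0,0,-15,0],
    [1,0,0,-7,0],
    [1,0,0,0,0],
    [1,0,0,0,0],
  ],
)

```text
clock: 2.57
position: [0.6108, 0.0705, 0.1079]
ee_rot: [-2.1, -2.336, -0.0]
force: [0.7, -0.1, 1.1]
width: 0.006
gripper_force: 0.0
```

Run:
```python
from h import *
o=observe();print(o['position'],rot(o['ee_rot'])[:,1].round(3),o['force'])
c=get_image('wrist')['image'];t=get_image('top')['image']
cv2.imwrite('pics/2.png',np.hstack([cv2.resize(c,(400,300)),cv2.resize(t[115:325,200:445],(400,300))])[...,::-1])
```

```text
[0.6108242  0.07051396 0.10785192] [0.994 0.106 0.   ] [ 0.71057348 -0.12325749  1.0898728 ]
```

View pics/2.png

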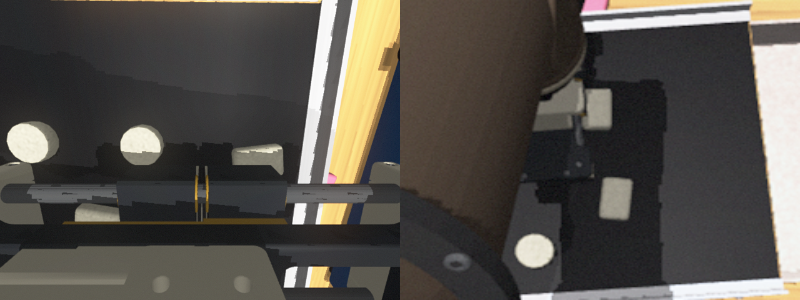

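Not touching yet; the tool is behind bar2, aligned with the board. Next I push it along the board's -y.

drive_tool(
  steps=[
    [1,3,-8,-1,0],
    [1,2,-8,-1,0],
    [1,1,-11,0,0],
    [1,1,-11,0,0],
    [1,1,-11,0,0],
    [1,1,-11,0,0],
    [1,1,-11,0,0],
    [1,1,-11,0,0],
    [1,1,-11,0,0],
    [1,1,-11,0,0],
    [1,1,-11,0,0],
    [1,1,-11,0,0],
    [1,1,-11,0,0],
    [1,1,-11,0,0],
  ],
)

```text
clock: 3.83
position: [0.6278, -0.0792, 0.1053]
ee_rot: [2.102, 2.335, 0.0]
force: [0.6, -0.1, -0.5]
width: 0.005
gripper_force: 0.0
```

Run:
```python
from h import *
o=observe();print(o['position'],rot(o['ee_rot'])[:,1].round(3),o['force'])
c=get_image('wrist')['image'];t=get_image('top')['image']
cv2.imwrite('pics/3.png',np.hstack([cv2.resize(c,(400,300)),cv2.resize(t[115:325,200:445],(400,300))])[...,::-1])
```

```text
[ 0.62778995 -0.07915947  0.10534369] [0.994 0.105 0.   ] [ 0.57540945 -0.09820054 -0.49512386]
```

View pics/3.png

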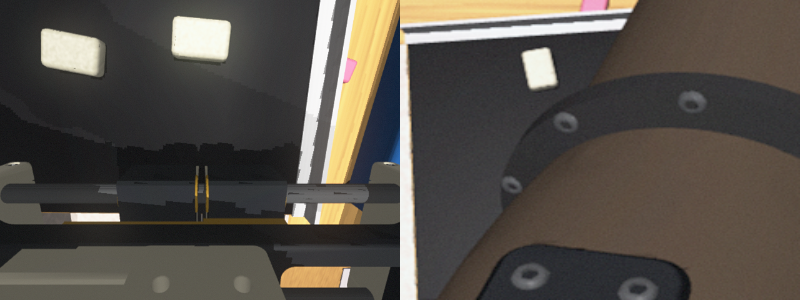

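The wrist view shows two bars behind the tool, at (72,52) and (200,40) in the left half. One may be bar2, left behind, so I'll measure them.

```bash
cat >> h.py <<'E'
def soaps(c,thr=140):
    g=c['image'];m=cv2.inRange(g,(thr,thr,thr-25),(255,255,255))
    for k in cv2.findContours(m,0,2)[0]:
        if cv2.contourArea(k)<120: continue
        r=cv2.minAreaRect(k)
        W=np.array([px2w(c,*p,.116)[:2] for p in cv2.boxPoints(r)])
        e=W[1]-W[0];f=W[2]-W[1];L=e if np.hypot(*e)>np.hypot(*f) else f
        if max(np.hypot(*e),np.hypot(*f))>.06: continue
        print(np.round(r[0]),W.mean(0).round(4),np.hypot(*e).round(3),np.hypot(*f).round(3),np.degrees(np.arctan(L[1]/L[0])).round(1))
E
python3 - <<'E'
from h import *
c=get_image('wrist');soaps(c,120)
soaps(get_image('top'),120)
o=observe();p=o['position']
f=240/np.tan(np.radians(c['vfov']/2));q=rot(c['attitude']).T@(np.array(p)-c['xyz']);print('tip px',c['cx']+f*q[0]/q[2],c['cy']+f*q[1]/q[2])
E
```

```text
[552. 443.] [ 0.7794 -0.1757] 0.026 0.007 -82.9
[152. 346.] [ 0.5345 -0.1327] 0.044 0.01 5.9
[527. 342.] [ 0.746  -0.1081] 0.027 0.021 5.9
[478. 342.] [ 0.7183 -0.1109] 0.025 0.021 5.9
[111.  79.] [0.5188 0.006 ] 0.027 0.045 -4.2
[321.  56.] [0.6148 0.0256] 0.027 0.042 1.7
[285. 162.] [0.6599 0.0839] 0.028 0.044 12.8
tip px 324.94062302658847 265.3890269682475
```

Run:
```python
from h import *
c=get_image('scene');p=np.array(observe()['position']);f=240/np.tan(np.radians(c['vfov']/2))
def pr(p):
    q=rot(c['attitude']).T@(p-c['xyz']);return c['cx']+f*q[0]/q[2],c['cy']+f*q[1]/q[2]
g=c['image'].copy();u,v=map(int,pr(p));print(u,v)
x0=min(max(u-100,0),440);y0=min(max(v-75,0),330)
z=cv2.resize(g[y0:y0+150,x0:x0+200],(800,600),interpolation=cv2.INTER_CUBIC)
P=pr(p);P0=pr(p*[1,1,0]+[0,0,.1])
for P,col in((P,(255,0,0)),(P0,(0,255,0))): cv2.drawMarker(z,(int((P[0]-x0)*4),int((P[1]-y0)*4)),col,0,16,1)
z=np.clip(z.astype(float)*1.8,0,255).astype('uint8')
cv2.imwrite('pics/4.png',z[...,::-1])
```

```text
266 216
```

View pics/4.png

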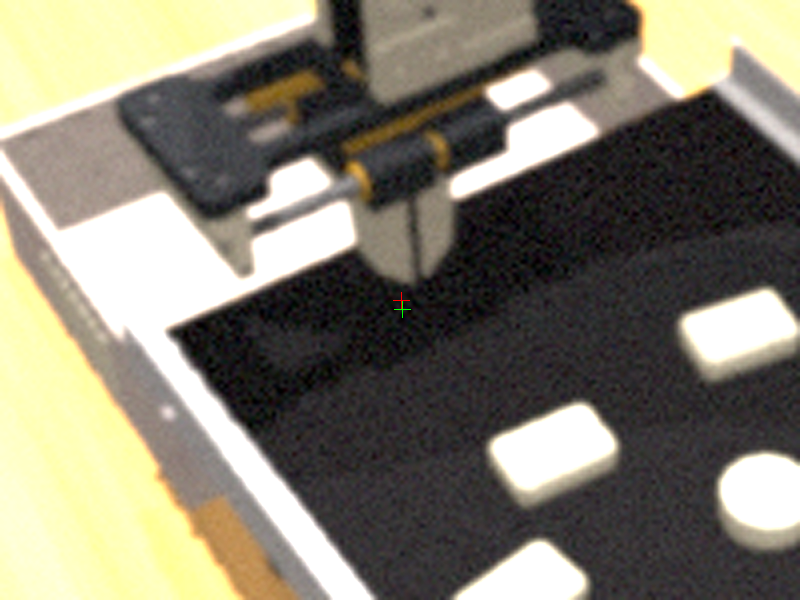

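The tip sits about 15 px above the projected TCP, so the real fingertip is roughly 10 mm higher than reported and passed over bar2. I'll probe the mat here.

drive_tool(
  steps=[
    [1,0,0,-2,0],
    [1,0,0,-2,0],
    [1,0,0,-2,0],
    [1,0,0,0,0],
    [1,0,0,0,0],
  ],
)

```text
clock: 4.5
position: [0.6275, -0.0778, 0.0991]
ee_rot: [-2.101, -2.335, 0.0]
force: [0.1, -0.4, -0.4]
width: 0.005
gripper_force: 0.0
```

drive_tool(
  steps=[
    [1,0,0,-2,0],
    [1,0,0,-1,0],
    [1,0,0,0,0],
    [1,0,0,0,0],
  ],
)

```text
clock: 4.83
position: [0.6276, -0.0781, 0.0963]
ee_rot: [-2.102, -2.335, 0.0]
force: [0.6, -0.2, -0.4]
width: 0.005
gripper_force: 0.0
```

drive_tool(
  steps=[
    [1,0,0,-1,0],
    [1,0,0,-1,0],
    [1,0,0,0,0],
    [1,0,0,0,0],
  ],
)

```text
clock: 5.17
position: [0.6276, -0.0781, 0.0943]
ee_rot: [-2.102, -2.335, 0.0]
force: [0.1, 0.3, 0.1]
width: 0.009
gripper_force: 0.0
```

drive_tool(
  steps=[
    [1,0,0,-1,0],
    [1,0,0,-1,0],
    [1,0,0,0,0],
    [1,0,0,0,0],
  ],
)

```text
clock: 5.5
position: [0.6276, -0.078, 0.0923]
ee_rot: [-2.102, -2.335, 0.0]
force: [-0.8, -0.0, 0.2]
width: 0.001
gripper_force: 0.0
```

drive_tool(
  steps=[
    [1,0,0,-1,0],
    [1,0,0,-1,0],
    [1,0,0,0,0],
    [1,0,0,0,0],
  ],
)

```text
clock: 5.83
position: [0.6276, -0.0781, 0.0902]
ee_rot: [-2.102, -2.335, 0.0]
force: [-0.3, 0.3, 0.1]
width: 0.007
gripper_force: 0.0
```

drive_tool(
  steps=[
    [1,0,0,-1,0],
    [1,0,0,-1,0],
    [1,0,0,0,0],
    [1,0,0,0,0],
  ],
)

```text
clock: 6.17
position: [0.6276, -0.0781, 0.0883]
ee_rot: [-2.102, -2.335, 0.0]
force: [0.2, 0.4, -0.0]
width: 0.002
gripper_force: 0.0
```

drive_tool(
  steps=[
    [1,0,0,-1,0],
    [1,0,0,-1,0],
    [1,0,0,0,0],
    [1,0,0,0,0],
  ],
)

```text
clock: 6.5
position: [0.6276, -0.0781, 0.0862]
ee_rot: [-2.102, -2.335, 0.0]
force: [0.2, 0.4, 0.3]
width: 0.003
gripper_force: 0.0
```

drive_tool(
  steps=[
    [1,0,0,-1,0],
    [1,0,0,-1,0],
    [1,0,0,0,0],
    [1,0,0,0,0],
  ],
)

```text
clock: 6.83
position: [0.6276, -0.0781, 0.0842]
ee_rot: [-2.102, -2.335, 0.0]
force: [0.5, -0.3, 0.1]
width: 0.007
gripper_force: 0.0
```

Run:
```python
from h import *
c=get_image('scene');g=c['image']
z=cv2.resize(g[170:245,220:320],(800,600),interpolation=cv2.INTER_CUBIC)
z=np.clip(z.astype(float)*2.5,0,255).astype('uint8')
cv2.imwrite('pics/5.png',z[...,::-1])
```

```text
(no output)
```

View pics/5.png

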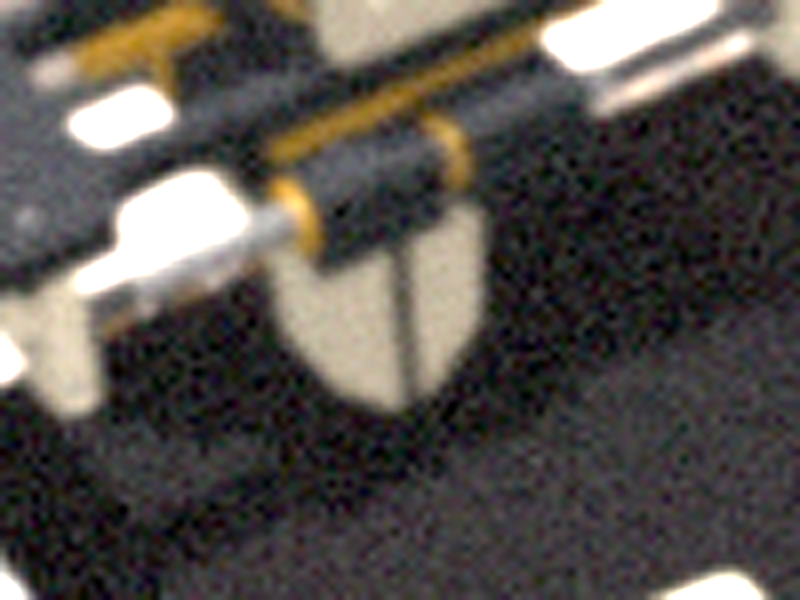

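drive_tool(
  steps=[
    [1,0,0,-1,0],
    [1,0,0,0,0],
    [1,0,0,0,0],
  ],
)

```text
clock: 7.13
position: [0.6277, -0.0781, 0.0833]
ee_rot: [-2.102, -2.335, 0.0]
force: [-0.0, -0.2, -0.6]
width: 0.003
gripper_force: 0.0
```

drive_tool(
  steps=[
    [1,0,0,-1,0],
    [1,0,0,0,0],
    [1,0,0,0,0],
  ],
)

```text
clock: 7.38
position: [0.6276, -0.0781, 0.0823]
ee_rot: [-2.102, -2.335, 0.0]
force: [-0.4, -0.8, -0.3]
width: 0.006
gripper_force: 0.0
```

drive_tool(
  steps=[
    [1,0,0,-1,0],
    [1,0,0,0,0],
    [1,0,0,0,0],
  ],
)

```text
clock: 7.63
position: [0.6277, -0.0781, 0.0813]
ee_rot: [-2.102, -2.335, 0.0]
force: [0.8, -0.4, -0.5]
width: 0.004
gripper_force: 0.0
```

drive_tool(
  steps=[
    [1,0,0,-1,0],
    [1,0,0,0,0],
    [1,0,0,0,0],
  ],
)

```text
clock: 7.88
position: [0.6277, -0.0781, 0.0803]
ee_rot: [-2.102, -2.335, 0.0]
force: [-0.4, 0.2, -0.2]
width: 0.01
gripper_force: 0.0
```

drive_tool(
  steps=[
    [1,0,0,-1,0],
    [1,0,0,0,0],
    [1,0,0,0,0],
  ],
)

```text
clock: 8.13
position: [0.6277, -0.078, 0.0793]
ee_rot: [-2.102, -2.335, 0.0]
force: [-1.3, 0.6, 0.3]
width: 0.0
gripper_force: 0.0
```

drive_tool(
  steps=[
    [1,0,0,-1,0],
    [1,0,0,0,0],
    [1,0,0,0,0],
  ],
)

```text
clock: 8.38
position: [0.6277, -0.0781, 0.0783]
ee_rot: [-2.102, -2.335, 0.0]
force: [-0.4, -0.2, -0.4]
width: 0.004
gripper_force: 0.0
```

Run:
```python
from h import *
c=get_image('scene');f=240/np.tan(np.radians(c['vfov']/2))
def pr(p):
    q=rot(c['attitude']).T@(np.array(p)-c['xyz']);return np.round([c['cx']+f*q[0]/q[2],c['cy']+f*q[1]/q[2]],1)
for z in(.085,.095,.1,.105,.11,.115,.12): print(z,pr([.6277,-.0781,z]),pr([.6285,-.0686,z]))
print('top check bar1',pr([.6599,.0839,.116]),'bar2',pr([.6155,.0265,.116]),'corner',pr([.729,-.121,.1]))
# tip bottom now: difference of brightness column profile near tip
g=c['image'].astype(int).sum(2)
for u in(266,268,270,272): print(u,g[205:240,u])
```

```text
0.085 [267.1 224.3] [269.1 228. ]
0.095 [266.7 220.2] [268.7 223.9]
0.1 [266.5 218.1] [268.6 221.8]
0.105 [266.3 216. ] [268.4 219.7]
0.11 [266.2 213.9] [268.2 217.6]
0.115 [266.  211.7] [268.  215.4]
0.12 [265.8 209.5] [267.9 213.2]
top check bar1 [294.5 287.3] bar2 [302.6 250.1] corner [200.1 223. ]
266 [156 206 221 217 228 219 204 226 220 223 229 225 215 219 218 220 203 163
 103  67  23  39  26   8  29  32  26  52  61  74  77  38  77  82  82]
268 [160 183 185 190 191 186 206 208 203 210 208 208 211 215 206 214 205 169
 123  60  50  31  42  51  48  14  34  64  64  82  69  73  87  79  77]
270 [124 110 106 114 111 123 111 112 116 125 124 121 137 143 138 153 135 131
 109  65  17  53  10  47  63  21  34  77  73  77  76  78  85  76  57]
272 [206 204 210 199 193 192 199 187 176 184 164 168 158 153 154 136 115  80
  53  36  47  36  29  28  38  39  77  57  79  75  77  73  76  78  69]
```

Probing found no contact down to 0.078. The scene image puts the tip about 20 mm above the reported TCP, so it is now just above the mat. I'll go back over bar2 and come down behind it again.

drive_tool(
  steps=[
    [1,0,0,25,0],
    [1,0,0,25,0],
    [1,-3,28,0,0],
    [1,-3,28,0,0],
    [1,-3,28,0,0],
    [1,-3,28,0,0],
    [1,-3,24,0,0],
    [1,0,0,0,0],
    [1,0,0,-20,0],
    [1,0,0,-15,0],
    [1,0,0,-8,0],
    [1,0,0,-5,0],
    [1,0,0,0,0],
    [1,0,0,0,0],
  ],
)

```text
clock: 9.6
position: [0.613, 0.0576, 0.0807]
ee_rot: [2.102, 2.334, 0.0]
force: [0.3, -0.2, 0.7]
width: 0.003
gripper_force: 0.0
```

drive_tool(
  steps=[
    [1,1,-8,0,0],
    [1,1,-8,0,0],
    [1,1,-8,0,0],
    [1,1,-8,0,0],
    [1,1,-8,0,0],
    [1,1,-8,0,0],
    [1,0,0,0,0],
  ],
)

```text
clock: 10.18
position: [0.6189, 0.0069, 0.0805]
ee_rot: [2.104, 2.331, -0.001]
force: [0.6, -0.7, -0.5]
width: 0.005
gripper_force: 0.0
```

Run:
```python
from h import *
print(observe()['position'])
c=get_image('scene')['image'];t=get_image('top')['image']
cv2.imwrite('pics/6.png',np.clip(np.hstack([cv2.resize(c[190:310,220:380],(400,300)),cv2.resize(t[115:325,200:445],(400,300))])*1.5,0,255)[...,::-1])
```

```text
[0.61888135 0.00689759 0.08054933][ WARN:0@1.019] global loadsave.cpp:1063 imwrite_ Unsupported depth image for selected encoder is fallbacked to CV_8U.
```

View pics/6.png

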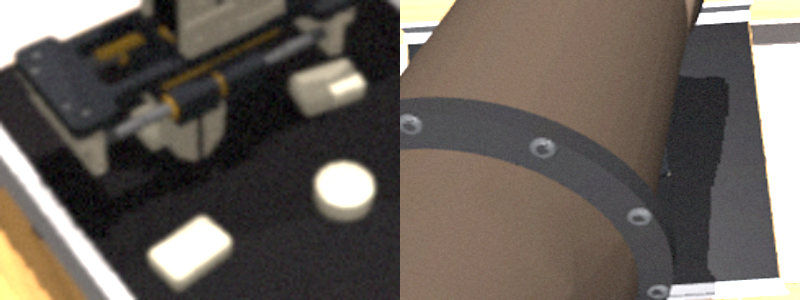

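bar2 now sits in front of the fingertip, peeking out at (150,135), with the round and bar1 untouched. I'll push it over the edge.

drive_tool(
  steps=[
    [1,1,-10,0,0],
    [1,1,-10,0,0],
    [1,1,-10,0,0],
    [1,1,-10,0,0],
    [1,1,-10,0,0],
    [1,1,-10,0,0],
    [1,1,-10,0,0],
    [1,1,-10,0,0],
    [1,1,-10,0,0],
    [1,1,-10,0,0],
    [1,1,-10,0,0],
    [1,1,-10,0,0],
    [1,1,-10,0,0],
    [1,1,-10,0,0],
    [1,1,-10,0,0],
    [1,1,-8,0,0],
    [1,0,0,0,0],
    [1,0,0,0,0],
  ],
)

```text
clock: 11.78
position: [0.6346, -0.1486, 0.0803]
ee_rot: [-2.103, -2.334, 0.0]
force: [0.6, 0.9, 0.2]
width: 0.006
gripper_force: 0.0
```

Run:
```python
from h import *
print(observe()['position'])
soaps(get_image('wrist'),120)
soaps(get_image('top'),120)
```

```text
[ 0.63463234 -0.14864143  0.08027327]
[384. 455.] [ 0.6757 -0.2358] 0.009 0.016 -81.0
[258. 455.] [ 0.609  -0.2428] 0.009 0.016 -86.3
[507. 443.] [ 0.7389 -0.2213] 0.055 0.021 6.0
[524. 342.] [ 0.7329 -0.1617] 0.052 0.018 6.0
[140. 342.] [ 0.5483 -0.1811] 0.049 0.018 6.0
[328. 263.] [ 0.6343 -0.1318] 0.023 0.004 9.2
[554. 459.] [ 0.2348 -0.3088] 0.053 0.05 -2.7
[282. 290.] [0.4618 0.0811] 0.036 0.034 -43.4
[332. 253.] [0.5186 0.0082] 0.044 0.028 -3.8
[280. 227.] [0.5573 0.0884] 0.035 0.034 -89.0
[285. 162.] [0.6599 0.0839] 0.028 0.044 12.8
```

drive_tool(
  steps=[
    [1,0,0,25,0],
    [1,0,0,25,0],
    [1,2,26,0,0],
    [1,2,26,0,0],
    [1,2,26,0,0],
    [1,2,26,0,0],
    [1,3,26,0,0],
    [1,3,26,0,0],
    [1,3,26,0,0],
    [1,3,26,0,0],
    [1,2,26,0,0],
    [1,2,26,0,0],
    [1,0,6,0,0],
    [1,0,0,0,0],
    [1,0,0,-20,0],
    [1,0,0,-15,0],
    [1,0,0,-10,0],
    [1,0,0,-5,0],
    [1,0,0,0,0],
    [1,0,0,0,0],
  ],
)

```text
clock: 13.55
position: [0.6589, 0.1173, 0.0807]
ee_rot: [2.102, 2.334, 0.0]
force: [-0.5, -0.3, -0.3]
width: 0.002
gripper_force: 0.0
```

Run:
```python
from h import *
print(observe()['position'])
soaps(get_image('top'),120)
t=get_image('top')['image'];w=get_image('wrist')['image']
cv2.imwrite('pics/7.png',np.hstack([cv2.resize(w,(400,300)),cv2.resize(t[90:330,190:560],(400,300))])[...,::-1])
```

```text
[0.65890531 0.1173192  0.08068739]
[282. 290.] [0.4618 0.0811] 0.033 0.033 -88.8
[332. 253.] [0.5186 0.0074] 0.044 0.027 -4.3
[280. 227.] [0.5573 0.0876] 0.031 0.031 2.0
[286. 162.] [0.6599 0.0816] 0.021 0.041 12.8
```

View pics/7.png

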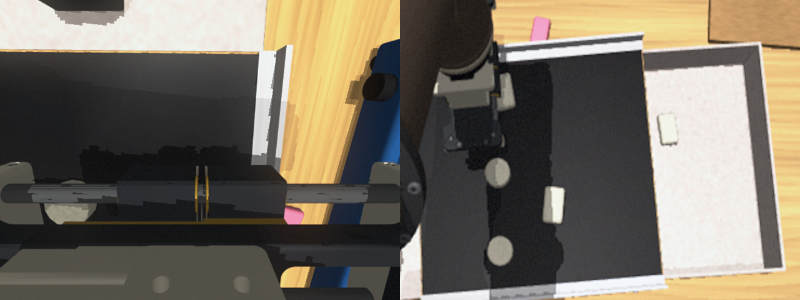

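bar2 lies in the carton at (668,128) in the right half, and the tool is behind bar1. I'll push bar1 next.

drive_tool(
  steps=[
    [1,1,-8,0,0],
    [1,1,-8,0,0],
    [1,1,-8,0,0],
    [1,1,-10,0,0],
    [1,1,-10,0,0],
    [1,1,-10,0,0],
    [1,1,-10,0,0],
    [1,1,-10,0,0],
    [1,1,-10,0,0],
    [1,1,-10,0,0],
    [1,1,-10,0,0],
    [1,1,-10,0,0],
    [1,1,-10,0,0],
    [1,1,-10,0,0],
    [1,0,0,0,0],
  ],
)

```text
clock: 14.95
position: [0.6728, -0.0197, 0.0805]
ee_rot: [2.105, 2.331, -0.002]
force: [-0.1, -1.2, -0.3]
width: 0.004
gripper_force: 0.0
```

drive_tool(
  steps=[
    [1,1,-10,0,0],
    [1,1,-10,0,0],
    [1,1,-10,0,0],
    [1,1,-10,0,0],
    [1,1,-10,0,0],
    [1,1,-10,0,0],
    [1,1,-10,0,0],
    [1,1,-10,0,0],
    [1,1,-10,0,0],
    [1,1,-10,0,0],
    [1,1,-10,0,0],
    [1,1,-10,0,0],
    [1,0,-10,0,0],
    [1,0,0,0,0],
    [1,0,0,0,0],
  ],
)

```text
clock: 16.2
position: [0.6845, -0.1471, 0.0803]
ee_rot: [2.103, 2.333, -0.0]
force: [0.4, -0.1, -0.6]
width: 0.005
gripper_force: 0.0
```

Run:
```python
from h import *
print(observe()['position'])
soaps(get_image('top'),120)
```

```text
[ 0.68454665 -0.14706869  0.08032022]
[282. 290.] [0.4615 0.0814] 0.035 0.034 -43.4
[280. 227.] [0.5573 0.0884] 0.035 0.034 -89.0
[430.  48.] [ 0.856  -0.1428] 0.027 0.051 -0.8
```

drive_tool(
  steps=[
    [1,0,0,25,0],
    [1,0,0,25,0],
    [1,-17,19,0,0],
    [1,-17,19,0,0],
    [1,-17,19,0,0],
    [1,-17,19,0,0],
    [1,-17,19,0,0],
    [1,-17,19,0,0],
    [1,-17,19,0,0],
    [1,-17,19,0,0],
    [1,-17,19,0,0],
    [1,-15,19,0,0],
    [1,0,0,0,0],
    [1,0,0,0,0],
  ],
)

```text
clock: 17.42
position: [0.5161, 0.0461, 0.1306]
ee_rot: [-2.097, -2.339, -0.001]
force: [0.2, -0.5, -0.1]
width: 0.008
gripper_force: 0.0
```

Run:
```python
from h import *
o=observe();print(o['position'],rot(o['ee_rot'])[:,1].round(3))
soaps(get_image('top'),120);print();soaps(get_image('wrist'),100)
```

```text
[0.51607543 0.04606723 0.13057452] [0.994 0.109 0.   ]

[386. 454.] [ 0.5773 -0.095 ] 0.019 0.024 -80.5
[257. 454.] [ 0.4848 -0.1045] 0.025 0.02 -87.2
[174. 340.] [ 0.4258 -0.0184] 0.012 0.022 -84.6
[108. 341.] [ 0.3827 -0.0241] 0.058 0.025 6.2
[396. 198.] [0.554  0.0877] 0.035 0.035 6.2
[235. 193.] [0.4611 0.0809] 0.036 0.034 38.1
```

drive_tool(
  steps=[
    [1,0,0,-20,0],
    [1,0,0,-15,0],
    [1,0,0,-10,0],
    [1,0,0,-5,0],
    [1,0,0,0,0],
    [1,1,-8,0,0],
    [1,1,-8,0,0],
    [1,1,-8,0,0],
    [1,1,-10,0,0],
    [1,1,-10,0,0],
    [1,1,-10,0,0],
    [1,1,-10,0,0],
    [1,1,-10,0,0],
    [1,1,-10,0,0],
    [1,1,-10,0,0],
    [1,1,-10,0,0],
    [1,1,-10,0,0],
    [1,1,-10,0,0],
  ],
)

```text
clock: 19.02
position: [0.5297, -0.0811, 0.0803]
ee_rot: [-2.102, -2.335, 0.0]
force: [-0.1, 0.0, -0.2]
width: 0.002
gripper_force: 0.2
```

drive_tool(
  steps=[
    [1,1,-10,0,0],
    [1,1,-10,0,0],
    [1,1,-10,0,0],
    [1,1,-10,0,0],
    [1,1,-10,0,0],
    [1,1,-10,0,0],
    [1,1,-10,0,0],
    [1,1,-10,0,0],
    [1,0,-5,0,0],
    [1,0,0,0,0],
    [1,0,0,0,0],
  ],
)

```text
clock: 19.93
position: [0.5376, -0.1652, 0.0803]
ee_rot: [-2.102, -2.334, -0.0]
force: [0.9, -0.2, 0.8]
width: 0.006
gripper_force: 0.0
```

drive_tool(
  steps=[
    [1,0,0,30,0],
    [1,0,0,30,0],
    [1,0,0,30,0],
    [1,0,0,30,0],
    [1,-10,40,0,0],
    [1,-10,40,0,0],
    [1,-10,40,0,0],
    [1,-10,40,0,0],
    [1,-10,40,0,0],
    [1,-10,40,0,0],
    [1,-10,40,0,0],
    [1,-10,40,0,0],
    [1,-10,40,0,0],
    [1,-10,20,0,0],
    [1,0,0,0,0],
  ],
)

```text
clock: 21.18
position: [0.4345, 0.2213, 0.2001]
ee_rot: [-2.089, -2.343, -0.001]
force: [-0.5, 0.3, 0.7]
width: 0.005
gripper_force: 0.0
```

Run:
```python
from h import *
c=get_image('top');soaps(c,120)
cv2.imwrite('pics/8.png',c['image'][...,::-1])
```

```text
[282. 290.] [0.4615 0.0814] 0.035 0.034 -43.4
[175. 295.] [0.4509 0.2414] 0.059 0.014 0.6
[130. 258.] [0.5052 0.314 ] 0.042 0.05 10.4
[280. 227.] [0.5573 0.0884] 0.035 0.034 -89.0
[ 41. 222.] [0.5586 0.4569] 0.029 0.019 -2.6
[ 45. 198.] [0.5966 0.4555] 0.03 0.02 -2.6
[ 45. 176.] [0.6325 0.4598] 0.035 0.028 -89.1
```

View pics/8.png

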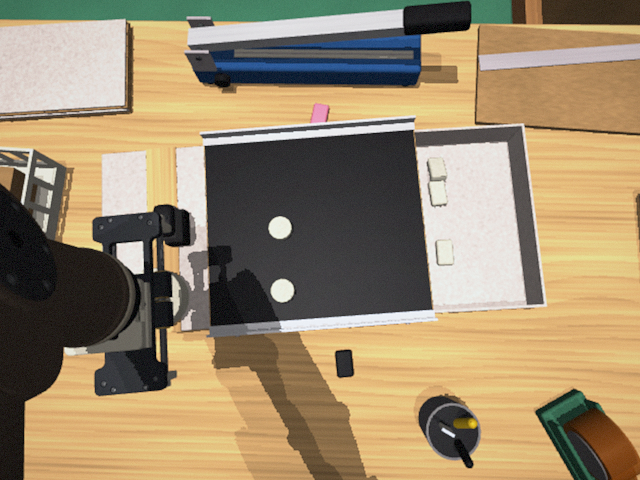

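All three bars lie in the open carton at (437,168), (438,193) and (445,252). The rounds are unmoved, and the tool is in the air.

```bash
python3 -c "
from cell import arm
print(arm.sign_off())"
```

```text
the job is handed in; nothing more can be done
None
```

I swept all three soap bars into the open carton and handed the job in at about 21 s. The last top view shows both round soaps still on the board and the carton where it was; the arm partly hid the stamp and label roll, and no verdict came back.

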